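# Roll the thumbwheel to close the gauge gap

### The job

Roll the knurled thumbwheel of the gap fixture with a fingertip, stroke by stroke over its top, until the gap between the jaws has closed so far that the index fin of the sliding jaw stands in line with the fin of the gauge mark; if you overshoot, roll it back. Only stroke the wheel from above, do not grip it; do not touch the sliding jaw or the gauge mark, and leave the loose parts beside the fixture where they are.

Things in the scene. Friction and masses are not known exactly. Their poses are not given: they have to be found in the camera images.
- fixture: Gap fixture bolted to the table: flat aluminium base plate 104 x 236 x 10 mm. Origin: on the table, about under the plate's middle. z up; y is the slide direction, from the upright knurled wheel (at y = -75 mm) to the face of the fixed dark steel jaw (y = +75 mm, 46 mm high); x points away from the mark rail (at x = -46 mm). The sliding jaw is in between.
- wheel_top (a point): Topmost point of the knurled wheel, 80 mm above the table; axes as the fixture's. At this point the rim runs along the fixture's y. Walls stand on both sides of the wheel (fixture x from -18 to -12 mm and from +12 to +34 mm), at most 60 mm high, so the wheel rises 20 mm above them.
- jaw_index (a point): Tip of the index fin, a thin upright dark steel fin (3 mm thick) on the mark side of the sliding jaw at the middle of its length; top edge, 36 mm above the table; axes as the fixture's. It moves with the jaw.
- mark_line (a point): Tip of the gauge mark's upright dark steel fin (3 mm thick), facing the jaw's index fin, 36 mm above the table; axes as the fixture's. The fins are in line when point jaw_index and this point have the same place along the fixture's y.
- turned_sample_2: Bystander: turned steel sample, diameter 20 mm, 50 mm high, standing loose beside the fixture on the mark side. Origin: centre of its underside.
- star_knob: Bystander: loose black star knob 36 x 40 x 19 mm beside the wheel on the mark side. Origin: centre of its underside.
- vial_screws: Bystander: loose small vial with white cap, diameter 30 mm, 56 mm high, on the far side of the fixture. Origin: centre of its underside.
- wheel: Knurled steel wheel, radius 30, 16 mm wide, origin at its centre; turns about its x (level axle). Rigid: it does not give when pressed; 3 to 10 N of press is plenty. Grippy rim (friction about 1); 1 to 2 N along the rim turns it and it stays where left. Rolling its top towards the fixed jaw (fixture +y) closes the jaw the same way, 1 mm per 2 mm of rim; rolling back opens it.
- jaw: Sliding jaw: dark steel block 54 x 30 x 26 mm, top 46 mm above the table, driven by the wheel. Origin: at table height under the block's middle; it travels along the fixture's y from 0 (gap between the jaw faces 60 mm) to +50 mm (gap 10 mm). A flat rack bar joins it to the wheel housing.
- mark: Gauge mark: a small black rider 16 x 12 x 10 mm with a thin upright dark steel fin, on the rail beside the jaw. Origin: on the fixture's y axis at table height, level with the fin along y. Set beforehand; stays where it is.

How it is judged:
By the outcome, as a careful person would: the job done as asked, in the order asked, and still so for the second after the job is handed in, with the robot touching nothing.
It also fails if it takes over 58 s, if anything falls off the work surface, if the arm or the gripper's body presses on something with over 40 N, if the wrist force passes 120 N, or if a joint passes its speed limit or range.

### The arm

A 6-joint arm with a two-finger parallel gripper is mounted at the origin on a cart in front of the work surface, level with it; the furniture and walls round the work are solid. World frame = base frame: x ahead of the robot, y to its left, z up, the work surface at z = 0. Lengths are in m, angles in rad, forces in N, time in s.
With the tool pointing down it reaches from about 0.375 to 0.9 m from the base axis. Payload 3.1 kg.
Tool frame: the origin (TCP) lies between the finger pads; the fingertips stand 8 mm ahead of it and the grasp point (between the pads) lies 11 mm behind it; z points along the fingers, y is the line along which they close (so a half turn about z gives the same grasp; the last joint's range is limited). The gripper opens to 87 mm and grips with 3 to 60 N. Pads are 19 mm wide; open, the fingers measure 117 mm over their backs; the gripper's body (75 mm by 190 mm) begins 51 mm behind the grasp point.
Start: joints at [-1.286, 0.527, 1.433, -0, 1.181, -0.178], TCP at [0.28, -0.559, 0.231] pointing down, gripper open.
Joint ranges: [-3.08, 3.08], [-0.75, 2.2], [0.22, 2.44], [-1.43, 4.57], [0, 2.65], [-2.85, 2.85]. Speed limits (rad/s): [2.79, 2.79, 3.14, 3.14, 3.14, 3.14].

### API

Orientations are given as a unit quaternion [x, y, z, w].
In Python, from rig import robot, vision, job gives the robot as it stands.
- The arm moves only by the shell command python3 -m handwheel 'ROWS' [OPENING] [FORCE]. ROWS is JSON, a list of rows, each a list of 4 numbers: the shift along the tool's x, y, z as a fraction of full scale, then the turn about the tool's z as a fraction of full scale. A call has 1 to 20 rows; each row is the pose to reach, as a shift and turn from the pose commanded when the call began, along the tool's axes at that moment, turning the shorter way round; what a row does not reach only later rows make up. Full scale, the value 1, is 300 mm for a shift and 2 pi rad for a turn. A row lasts 1/12 s, in which the tool goes at most 41.7 mm and 7.16 degrees, less where a joint would pass 70% of its speed; a pose out of reach is approached as far as the arm can. A call with a number of a shift or a turn outside -1 to 1 is refused whole. A call with a gripper value outside its range is refused whole. OPENING is the opening in per cent of the stroke, from 0 (shut) to 100 (fully open), set as the call begins (- or left out, the last holds). The fingers move at their own pace and stop on an object; FORCE is the grip in N (left out, the last holds). Time passes only in rows, so rows that repeat a pose let the fingers close. It gives the time, the measured TCP pose, the force, the opening and the grip force at its end, in the units of the state.
- robot.get_obs(): the state, without advancing time (a new reading comes with each control period).
- vision.camera(name): name is "side" or "top"; returns a dict with "frame" (400x640x3 uint8, red, green, blue), "K" (3x3 intrinsics, pixels), "k1" (the pictures are not rectified: a ray, as slopes to the right and down, at radius r is drawn at 1 + k1 r^2 times it, then the intrinsics apply), "cam_to_world" (4x4, takes a point from camera to world coordinates). Camera axes: x right, y down, z forward; pixel columns grow to the right and rows downward; lengths in m; the calibration is good to about 2 mm. A picture is of the moment at which its call begins. There is no depth.
- job.hand_in(): hands the job in; it is judged then, once.
Trained networks look in the newest picture that a camera, given by its name, has taken for a name from the list of things; names that differ only in an ending like _2 or _b are one class to them, and where a whole thing is asked for, a point or a joint stands for the part that bears it (a point fixed in the world has none). Each returns a list of dicts, best first, with "conf" (0 to 1); they miss things now and then, are a little off and sometimes report something else, mostly with a low value. They report only what shows in the picture. A call takes as long as a camera call.
- vision.look_for(camera, label): "point" ([row, column] in pixels, amid what is visible of it).
- vision.outline_of(camera, label): "mask" (400x640 bool, what is visible of it) and "point" ([row, column] in pixels, amid what is visible of it).
The state is a dict: "time": time; "q": joint angles; "joint_velocities": joint speeds; "joint_torque": joint torques, N m; "position": TCP position; "tool_rot": TCP orientation; "ft_force": force on the tool from outside, world axes, zero at the start; "moment": the same for the moment, N m; "grip_width": finger opening in m; "grip_force": force on a finger pad.
Only numpy, scipy, OpenCV 4.12 (cv2) and the standard library are available. Lean on these libraries where they do the work, as an engineer would, in place of code of your own. Each camera call takes 0.05 s, during which the arm holds its last target. There are 200 camera calls.

## Working session

There is one attempt and no reset: what is moved stays moved. The work goes in short steps, Python scripts to look and compute and a shell command to move; the robot and the scene stay as the last step left them, time stands still between calls to the robot, and variables do not carry over. Pictures are saved under pics/ and viewed, at most 10 in all, crops included, and the job is handed in when it is done.

```bash
mkdir -p pics; cat > h.py <<'E'
import numpy as np, cv2
from rig import robot, vision, job
def ray(c,rc):
    K=np.array(c["K"],float);k1=c["k1"];T=np.array(c["cam_to_world"])
    p=cv2.undistortPoints(np.array([[[rc[1],rc[0]]]],float),K,np.array([k1,0,0,0,0.]))[0,0]
    d=T[:3,:3]@np.array([p[0],p[1],1]); return T[:3,3],d
def onz(c,rc,z):
    o,d=ray(c,rc); return o+d*(z-o[2])/d[2]
def proj(c,P):
    T=np.linalg.inv(np.array(c["cam_to_world"]));P=np.atleast_2d(P)
    r=cv2.Rodrigues(T[:3,:3])[0]
    return cv2.projectPoints(P.astype(float),r,T[:3,3],np.array(c["K"],float),np.array([c["k1"],0,0,0,0.]))[0][:,0,::-1]
E
python3 - <<'E'
from h import *
Z=dict(fixture=.01,wheel_top=.08,jaw_index=.036,mark_line=.036,turned_sample_2=.025,star_knob=.01,vial_screws=.03,wheel=.07,jaw=.046,mark=.02)
for n in("side","top"):
    c=vision.camera(n);cv2.imwrite(f"pics/{n}0.png",c["frame"][:,:,::-1])
    print(n,np.round(c["cam_to_world"],3).tolist(),np.round(c["K"],1).tolist(),c["k1"])
    for l,z in Z.items():
        for d in vision.look_for(n,l)[:2]: print(l,np.round(d["conf"],2),np.round(d["point"],1),np.round(onz(c,d["point"],z),4))
o=robot.get_obs();print(o["time"],o["position"],o["tool_rot"],o["ft_force"])
E
```

```text
side [[0.855, -0.28, 0.437, 0.153], [-0.519, -0.449, 0.727, -0.508], [-0.008, -0.848, -0.529, 0.516], [0.0, 0.0, 0.0, 1.0]] [[465.4, 0.0, 319.8], [0.0, 465.4, 205.3], [0.0, 0.0, 1.0]] 9.673179174668092e-05
fixture 0.94 [232.5 326.2] [0.5305 0.0985 0.01  ]
wheel_top 0.89 [234.1 325.6] [0.475  0.0114 0.08  ]
jaw_index 0.57 [212.5 322.3] [0.5395 0.127  0.036 ]
turned_sample_2 0.54 [219.7 276.9] [0.4619 0.1658 0.025 ]
turned_sample_2 0.28 [260.  286.8] [0.4209 0.0478 0.025 ]
star_knob 0.57 [260.8 288.5] [0.4306 0.0613 0.01  ]
vial_screws 0.79 [211.2 366.9] [0.6198 0.0933 0.03  ]
wheel 0.95 [227.3 339.6] [0.5128 0.0275 0.07  ]
jaw 0.93 [211.2 316.5] [0.5246 0.1234 0.046 ]
mark 0.56 [213.8 300.7] [0.5141 0.1666 0.02  ]
top [[-0.014, -0.987, 0.158, 0.399], [-1.0, 0.015, 0.005, 0.138], [-0.007, -0.158, -0.987, 0.934], [0.0, 0.0, 0.0, 1.0]] [[378.3, 0.0, 320.3], [0.0, 378.3, 199.2], [0.0, 0.0, 1.0]] 0.012555286237117727
fixture 0.9 [201.3 332.7] [0.5407 0.112  0.01  ]
wheel_top 0.87 [201.4 328.6] [0.5299 0.1234 0.08  ]
jaw_index 0.71 [195.2 326.4] [0.5518 0.1276 0.036 ]
mark_line 0.52 [213.1 313.9] [0.5089 0.1582 0.036 ]
turned_sample_2 0.63 [229.7 307.7] [0.4703 0.1739 0.025 ]
turned_sample_2 0.39 [197.2 329.3] [0.5487 0.1205 0.025 ]
star_knob 0.73 [249.  349.4] [0.4233 0.0739 0.01  ]
vial_screws 0.46 [164.5 334.1] [0.629  0.1074 0.03  ]
wheel 0.65 [206.5 364.6] [0.5183 0.0405 0.07  ]
jaw 0.67 [195.3 329.4] [0.5498 0.1206 0.046 ]
jaw 0.41 [247.1 349.2] [0.4267 0.0767 0.046 ]
mark 0.36 [215.7 315. ] [0.5045 0.156  0.02  ]
1.1 [ 0.2796053  -0.55894391  0.23058269] [ 9.73230620e-01  2.29830721e-01 -8.09976701e-06  1.68843393e-05] [ 0.43672565 -0.17498471  0.10971543]
```

View pics/top0.png

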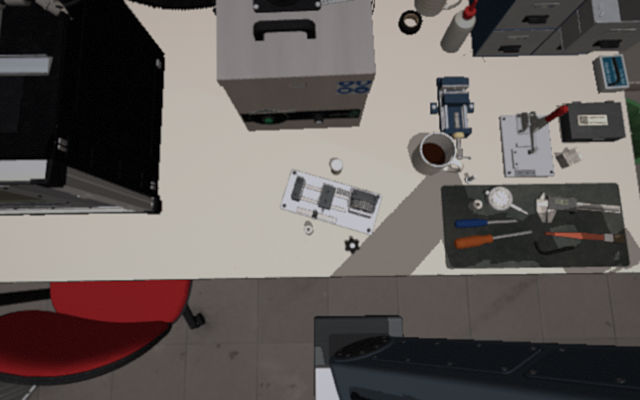

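View pics/side0.png

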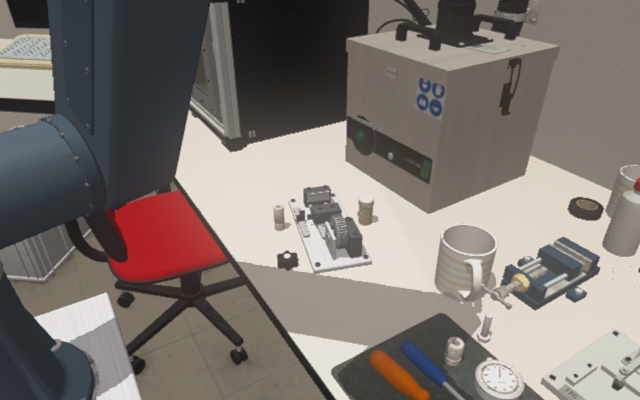

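Top view: the plate spans columns 280–382 and rows 170–234, with the wheel at its right end (about 365, 205) and the fixed jaw at its left. In the side view the fixture is at columns 290–370, rows 185–270. I'll zoom in on both.

```bash
python3 - <<'E'
import cv2,numpy as np
t=cv2.imread("pics/top0.png")[160:245,270:395];s=cv2.imread("pics/side0.png")[175:275,265:385]
t=cv2.resize(t,None,fx=6,fy=6,interpolation=cv2.INTER_CUBIC);s=cv2.resize(s,None,fx=6,fy=6,interpolation=cv2.INTER_CUBIC)
cv2.imwrite("pics/t1.png",t);cv2.imwrite("pics/s1.png",s)
E
```

```text
(no output)
```

View pics/t1.png

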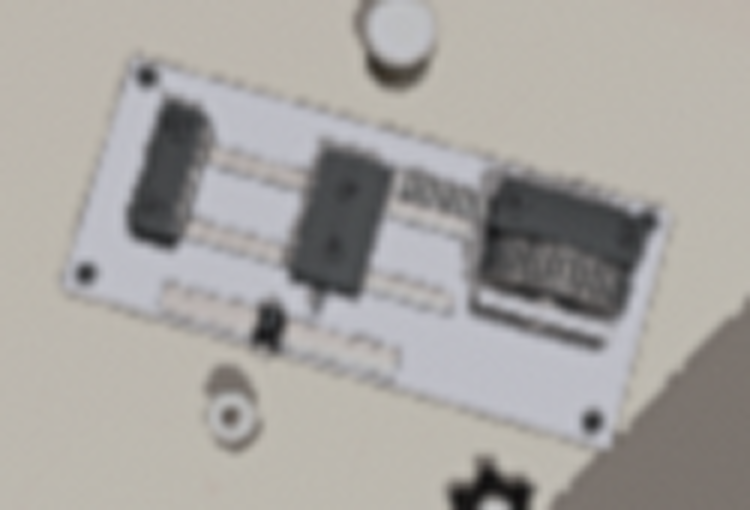

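View pics/s1.png

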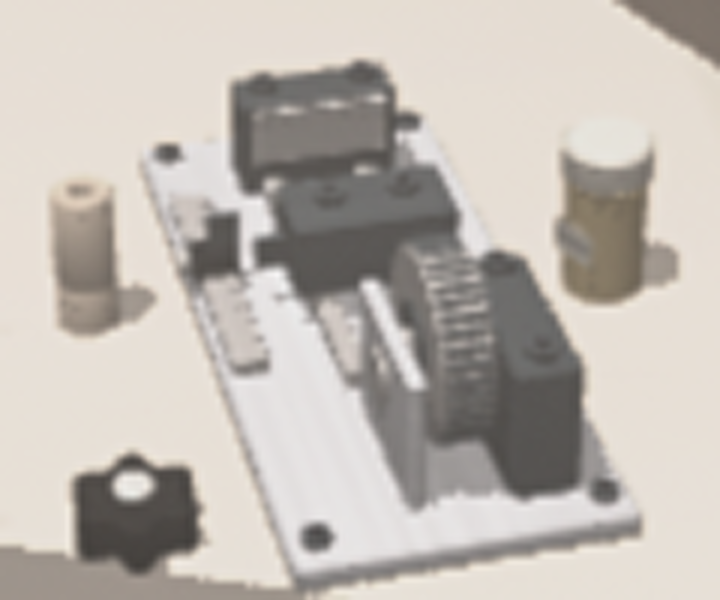

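The zoom shows the fixture clearly. In the top crop the plate corners are at (137,57), (675,212), (610,445) and (62,290), the index fin tip is near (318,305) and the mark fin is near (270,310). Next I'll fit the fixture pose and find the two fins.

```bash
cat >> h.py <<'E'
from scipy.optimize import least_squares
def W(p,P):
    P=np.atleast_2d(P).astype(float);c,s=np.cos(p[2]),np.sin(p[2])
    return np.c_[p[0]+c*P[:,0]-s*P[:,1],p[1]+s*P[:,0]+c*P[:,1],P[:,2]]
def F(p,Q):
    d=np.asarray(Q)[:2]-p[:2];c,s=np.cos(p[2]),np.sin(p[2]);return np.array([c*d[0]+s*d[1],-s*d[0]+c*d[1]])
E
python3 - <<'E'
from h import *
C={n:vision.camera(n) for n in("side","top")}
off={"top":(160,270),"side":(175,265)}
def px(n,x,y): return np.array([(y+.5)/6-.5+off[n][0],(x+.5)/6-.5+off[n][1]])
cor=np.array([[.052,.118,.01],[.052,-.118,.01],[-.052,-.118,.01],[-.052,.118,.01]])
pts={"top":[(137,57),(675,212),(610,445),(62,290)],"side":[(415,115),(640,522),(300,575),(143,155)]}
P={}
for use in(("top",),("side",),("top","side")):
    f=lambda p:np.concatenate([(proj(C[n],W(p,cor))-np.array([px(n,*q) for q in pts[n]])).ravel() for n in use])
    r=least_squares(f,[.53,.11,-.27]);P[use]=r.x;print(use,np.round(r.x,4),np.round(r.fun,1))
p=P[("top","side")];np.save("p.npy",p)
for n,q in P.items():
    if len(n)>1: continue
    n=n[0];print(n)
    for l in("jaw_index","mark_line","jaw","mark"):
        for d in vision.look_for(n,l)[:1]:
            z={"jaw":.046,"mark":.02}.get(l,.036);print(l,np.round(F(q,onz(C[n],d["point"],z))*1e3,1))
    for nm,x,y,z in {"top":[("fin",318,308,.036),("markTop",270,308,.036),("jawTL",325,143,.046),("jawTR",393,163,.046),("jawBL",290,272,.046),("jawBR",355,298,.046)],"side":[("jawNearL",290,243,.046),("jawFarL",277,185,.046),("fin",262,238,.036),("mark",228,213,.036)]}[n]:
        print(nm,np.round(F(q,onz(C[n],px(n,x,y),z))*1e3,1))
print("wheeltop",W(p,[0,-.075,.08]),"yaw",p[2])
for n in C:print(n,proj(C[n],W(p,[[0,-.075,.08],[.0,.05,.046]])))
for n in C:
    a={"top":(285,395,255,345,9),"side":(270,350,170,285,6)}[n]
E
```

```text
('top',) [ 0.5412  0.1158 -0.2986] [-0.6 -0.8 -0.6  0.7  1.   0.6  0.  -0.6]
('side',) [ 0.538   0.1129 -0.2975] [-0.1  1.2 -0.6  1.1  0.5 -1.  -0.2 -1.3]
('top', 'side') [ 0.5397  0.1148 -0.2983] [-0.  -0.4  0.   1.1  1.6  1.   0.6 -0.2 -0.7  1.4 -1.6  1.2 -0.5 -0.7
 -0.9 -1. ]
top
jaw_index [ 8.5 20.5]
mark_line [-43.1  29.1]
jaw [1.4 8.3]
mark [-48.6  29.9]
fin [-32.5  12.6]
markTop [-37.9  31. ]
jawTL [30.7 28.1]
jawTR [30.5 -0.2]
jawBL [-23.1  26.8]
jawBR [-25.8  -0.7]
side
jaw_index [-6.2  6.6]
mark_line [-47.1   9.3]
jaw [-7.6  3.9]
jawNearL [-25.5  -5.1]
jawFarL [-21.6  28.7]
fin [-29.9  14.9]
mark [-37.1  32. ]
wheeltop [[0.51770332 0.04316222 0.08      ]] yaw -0.2983319543864
side [[217.13394725 337.06187506]
 [197.65643326 319.26673714]]
top [[206.15028504 363.90077988]
 [193.64437728 311.72999043]]
```

The jaw fin is at about y = +13 mm and the mark at about +31 mm, so the jaw needs about 18 mm, or 36 mm of rim. Now the transit with the gripper shut, turning it so its thickness lies along the slide.

```bash
python3 -m handwheel '[[0.8,-0.72,0,0.121],[0.8,-0.72,0,0.121],[0.8,-0.72,0,0.121],[0.8,-0.72,0,0.121],[0.8,-0.72,0,0.121],[0.8,-0.72,0,0.121],[0.8,-0.72,0,0.121],[0.8,-0.72,0,0.121],[0.8,-0.72,0,0.121],[0.8,-0.72,0,0.121],[0.8,-0.72,0,0.121],[0.8,-0.72,0,0.121]]' 0 20
cat > g.py <<'E'
from h import *
from scipy.spatial.transform import Rotation as R
p=np.load("p.npy");o=robot.get_obs();t=np.array(o["position"]);M=R.from_quat(o["tool_rot"]).as_matrix()
print("t",o["time"],"fix xy mm rel wheel",np.round(F(p,t)*1e3+[0,75],1),"tip z",t[2]-.008,"F",np.round(o["ft_force"],2),"grip",o["grip_width"])
a=np.degrees(np.arctan2(M[1,0],M[0,0]));print("tool x yaw vs fix deg",a-np.degrees(p[2]),"tilt",M[:,2])
tgt=W(p,[0,-.084,.098])[0];print("row to 9mm behind wheel, tip z .09:",np.round(M.T@(tgt-t)/.3,4))
E
python3 g.py
```

```text
time: 2.6
position: [0.3977, -0.2599, 0.2308]
tool_rot: [0.989, -0.148, 0.0, 0.001]
ft_force: [0.4, 0.3, -0.9]
grip_width: 0.015
grip_force: 0.0
t 2.6 fix xy mm rel wheel [ -25.6 -324.9] tip z 0.2227585211503362 F [ 0.41  0.28 -0.86] grip 0.01504554203502591
tool x yaw vs fix deg 0.037710422947718314 tilt [ 6.50994001e-04 -1.22541522e-03 -9.99999037e-01]
row to 9mm behind wheel, tip z .09: [ 0.0855 -1.0535  0.4416]
```

```bash
python3 -m handwheel '[[0.085,-1,0,0],[0.085,-1,0,0],[0.085,-1,0,0],[0.085,-1,0,0],[0.085,-1,0,0],[0.085,-1,0,0],[0.085,-1,0,0],[0.085,-1,0,0],[0.085,-1,0.2,0],[0.085,-1,0.35,0],[0.085,-1,0.35,0],[0.085,-1,0.35,0]]' 0 20; python3 g.py
```

```text
time: 3.6
position: [0.5065, 0.02, 0.1211]
tool_rot: [0.989, -0.149, -0.005, 0.0]
ft_force: [-0.7, 0.0, -0.7]
grip_width: 0.0003
grip_force: 0.0
t 3.6 fix xy mm rel wheel [ -3.9 -25.4] tip z 0.11313954625699013 F [-0.71  0.02 -0.73] grip 0.00033042953556363346
tool x yaw vs fix deg -0.014257927789923741 tilt [-0.01029614  0.00154751 -0.9999458 ]
row to 9mm behind wheel, tip z .09: [ 0.0138 -0.0549  0.0769]
```

```bash
python3 -m handwheel '[[0.007,-0.053,0.05,0],[0.007,-0.053,0.05,0],[0.007,-0.053,0.05,0],[0.007,-0.053,0.05,0]]'; python3 g.py
python3 - <<'E'
from h import *
v=[]
for n,(r,c) in {"side":(130,265),"top":(145,270)}.items():
    f=vision.camera(n)["frame"][r:r+130,c:c+125,::-1];v.append(cv2.resize(f,None,fx=3.1,fy=3.1,interpolation=cv2.INTER_CUBIC))
cv2.imwrite("pics/a.png",np.hstack(v))
E
```

```text
time: 3.93
position: [0.5173, 0.0345, 0.1118]
tool_rot: [0.989, -0.148, 0.001, 0.0]
ft_force: [-0.6, 0.3, 0.5]
grip_width: 0.0004
grip_force: 0.0
t 3.9333 fix xy mm rel wheel [ 2.1 -8.4] tip z 0.10378589891223175 F [-0.65  0.29  0.52] grip 0.00041450403795693317
tool x yaw vs fix deg 0.06396311428914103 tilt [ 2.10843482e-03 -6.24238743e-04 -9.99997582e-01]
row to 9mm behind wheel, tip z .09: [-0.0073  0.0021  0.0459]
```

View pics/a.png

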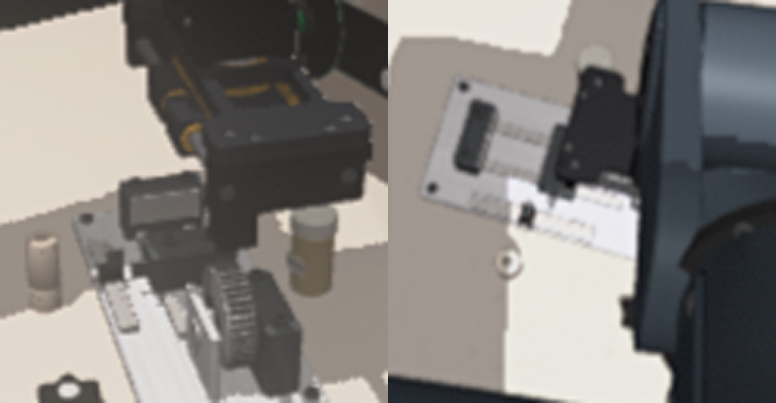

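The fingertip is directly above the wheel (side crop: finger at 232,240, wheel at 235,300), and the arm is clear of everything else. Lowering it gently now.

```bash
python3 -m handwheel '[[-0.006,0.002,0.03,0],[-0.006,0.002,0.06,0],[-0.006,0.002,0.07,0],[-0.006,0.002,0.074,0],[-0.006,0.002,0.077,0],[-0.006,0.002,0.077,0],[-0.006,0.002,0.077,0]]'; python3 g.py
```

```text
time: 4.62
position: [0.5135, 0.0356, 0.0878]
tool_rot: [0.989, -0.147, -0.001, 0.0]
ft_force: [-2.8, -0.0, 5.7]
grip_width: 0.0005
grip_force: 3.2
t 4.6167 fix xy mm rel wheel [-1.8 -8.5] tip z 0.07975353427124418 F [-2.85 -0.02  5.66] grip 0.00048486219301993626
tool x yaw vs fix deg 0.13770623980511587 tilt [-2.00435615e-03 -1.49532589e-04 -9.99997980e-01]
row to 9mm behind wheel, tip z .09: [ 0.0059  0.0018 -0.0342]
```

Contact at 5.7 N. First stroke, then lift.

```bash
python3 -m handwheel '[[0,-0.01,0.001,0],[0,-0.02,0.001,0],[0,-0.03,0.001,0],[0,-0.04,0.001,0],[0,-0.05,0.001,0],[0,-0.057,0.001,0],[0,-0.057,0.001,0],[0,-0.057,0.001,0]]'; python3 g.py
python3 -m handwheel '[[0,0,-0.02,0],[0,0,-0.05,0],[0,0,-0.05,0]]'
python3 - <<'E'
from h import *
p=np.load("p.npy")
for n in("side","top"):
    c=vision.camera(n)
    for l,z in(("jaw",.046),("jaw_index",.036),("mark_line",.036)):
        for d in vision.look_for(n,l)[:1]:print(n,l,d["conf"],np.round(F(p,onz(c,d["point"],z))*1e3,1))
    r,q=(165,280) if n=="side" else (185,285)
    cv2.imwrite(f"pics/b{n}.png",c["frame"][:,:,::-1])
a=cv2.imread("pics/bside.png")[180:245,280:345];a0=cv2.imread("pics/side0.png")[180:245,280:345]
cv2.imwrite("pics/b.png",cv2.resize(np.hstack([a0,a]),None,fx=6,fy=6,interpolation=cv2.INTER_CUBIC))
E
```

```text
time: 5.28
position: [0.5189, 0.0525, 0.0878]
tool_rot: [0.989, -0.148, -0.0, -0.0]
ft_force: [-2.4, 1.9, 8.8]
grip_width: 0.0006
grip_force: 4.0
t 5.2833 fix xy mm rel wheel [-1.6  9.3] tip z 0.0798041523318313 F [-2.45  1.86  8.8 ] grip 0.0005500195396775818
tool x yaw vs fix deg 0.11799590316163133 tilt [-8.76956743e-04  5.90576022e-04 -9.99999441e-01]
row to 9mm behind wheel, tip z .09: [ 0.0053  0.061  -0.034 ]
time: 5.53
position: [0.5206, 0.0519, 0.1036]
tool_rot: [0.989, -0.148, 0.001, -0.0]
ft_force: [-0.4, 0.4, -0.1]
grip_width: 0.0003
grip_force: 0.0
side jaw 0.56 [-18.4  -2.7]
side jaw_index 0.66 [-10.8  10.2]
side mark_line 0.41 [-48.   10.4]
top jaw 0.51 [-29.5  19.1]
top jaw_index 0.51 [-20.3  21.1]
top mark_line 0.63 [-17.   21.6]
```

View pics/b.png

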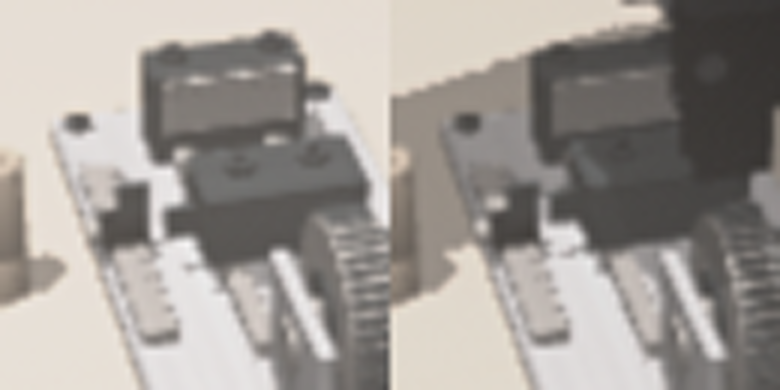

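The jaw moved about 9 mm toward the mark: in the crop its fin rose from row 210 to row 190. Second stroke.

```bash
python3 -m handwheel '[[0,0.03,0,0],[0,0.057,0,0],[0,0.057,0,0],[0,0.057,0.03,0],[0,0.057,0.046,0],[0,0.057,0.05,0],[0,0.057,0.05,0],[0,0.047,0.05,0],[0,0.037,0.05,0],[0,0.027,0.05,0],[0,0.017,0.05,0],[0,0.007,0.05,0],[0,0.004,0.05,0],[0,0.004,0.05,0],[0,0.004,0.05,0]]'; python3 g.py
python3 -m handwheel '[[0,0,-0.05,0],[0,0.05,-0.1,0],[0,0.18,-0.2,0],[0,0.3,-0.3,0],[0,0.4,-0.3,0],[0,0.5,-0.3,0],[0,0.6,-0.3,0],[0,0.6,-0.3,0],[0,0.6,-0.3,0]]'
python3 - <<'E'
from h import *
v=[]
for n in("side","top"):
    c=vision.camera(n);cv2.imwrite(f"pics/c{n}.png",c["frame"][:,:,::-1])
a=cv2.imread("pics/cside.png")[180:245,280:345];b=cv2.imread("pics/ctop.png")[170:235,280:345]
cv2.imwrite("pics/c.png",cv2.resize(np.hstack([a,b]),None,fx=6,fy=6,interpolation=cv2.INTER_CUBIC))
E
```

```text
time: 7.18
position: [0.5195, 0.0513, 0.0879]
tool_rot: [0.989, -0.148, 0.001, -0.0]
ft_force: [-1.1, 0.8, 10.6]
grip_width: 0.0002
grip_force: 5.1
t 7.1833 fix xy mm rel wheel [-0.7  8.3] tip z 0.0798762508313704 F [-1.08  0.79 10.56] grip 0.00018893828243325114
tool x yaw vs fix deg 0.12055822926195248 tilt [ 1.19879931e-03  2.85804433e-04 -9.99999241e-01]
row to 9mm behind wheel, tip z .09: [ 0.0022  0.0576 -0.0338]
time: 7.93
position: [0.4661, -0.1224, 0.1767]
tool_rot: [0.989, -0.149, -0.0, -0.0]
ft_force: [0.1, 0.4, 0.5]
grip_width: 0.0004
grip_force: 0.0
```

View pics/c.png

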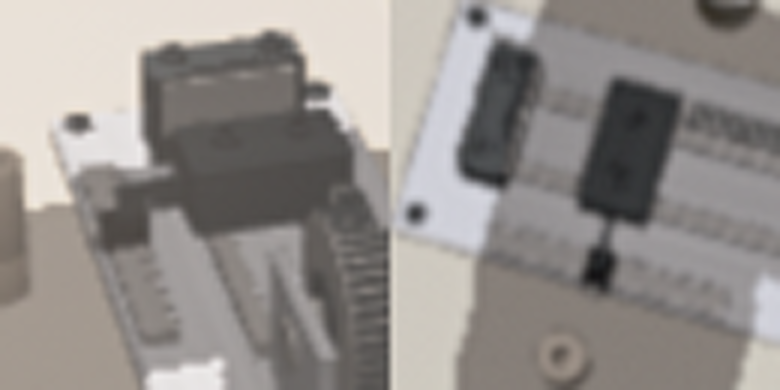

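The fins are almost in line: the top crop shows the jaw fin at about (607,225) leading into the mark at (600,260). I'll rectify both views to the fixture frame at fin height to measure what remains.

```bash
cat > m.py <<'E'
from h import *
import sys
p=np.load("p.npy");tag=sys.argv[1];s=8;xs=np.arange(-60,-12,1/s);ys=np.arange(8,56,1/s);v=[]
X,Y=np.meshgrid(xs,ys,indexing="ij")
for n in("side","top"):
    acc=0
    for i in range(4):
        c=vision.camera(n);acc=acc+c["frame"].astype(np.float32)/4
    P=proj(c,W(p,np.c_[X.ravel(),Y.ravel(),0*X.ravel()+36]*1e-3)).reshape(*X.shape,2).astype(np.float32)
    w=cv2.remap(acc,P[...,1],P[...,0],cv2.INTER_CUBIC).clip(0,255);g=w.mean(2)
    for x in np.arange(-54,-25,2.):
        r=g[np.abs(xs-x)<.5].mean(0);m=(ys>18)&(ys<44);d=np.median(r[m])-r[m];d=(d-.4*d.max()).clip(0)
        print(n,x,"c %.2f"%((d*ys[m]).sum()/d.sum()),"w %.1f"%((d>.1*d.max()).sum()/s),"depth %.0f"%d.max())
    for k in range(10,56,5): cv2.line(w,(int((k-8)*s),0),(int((k-8)*s),5),(255,0,0),1)
    v.append(w)
cv2.imwrite(f"pics/{tag}.png",np.hstack(v)[:,:,::-1])
E
python3 m.py d
```

```text
side -54.0 c 26.76 w 5.9 depth 7
side -52.0 c 18.44 w 1.0 depth 10
side -50.0 c 18.31 w 0.6 depth 8
side -48.0 c 19.08 w 3.0 depth 16
side -46.0 c 22.23 w 10.1 depth 24
side -44.0 c 23.02 w 11.0 depth 19
side -42.0 c 23.10 w 11.1 depth 18
side -40.0 c 23.10 w 11.1 depth 25
side -38.0 c 23.59 w 11.2 depth 27
side -36.0 c 23.49 w 11.4 depth 27
side -34.0 c 23.30 w 11.5 depth 23
side -32.0 c 23.28 w 11.4 depth 19
side -30.0 c 23.13 w 10.8 depth 14
side -28.0 c 28.46 w 11.5 depth 5
side -26.0 c 24.74 w 11.0 depth 4
top -54.0 c 28.15 w 7.0 depth 11
top -52.0 c 29.17 w 10.5 depth 21
top -50.0 c 30.28 w 10.2 depth 34
top -48.0 c 30.62 w 9.6 depth 47
top -46.0 c 30.50 w 9.6 depth 47
top -44.0 c 30.16 w 10.0 depth 43
top -42.0 c 30.10 w 10.1 depth 43
top -40.0 c 30.52 w 10.1 depth 40
top -38.0 c 31.01 w 9.4 depth 40
top -36.0 c 31.19 w 7.5 depth 39
top -34.0 c 31.32 w 5.8 depth 40
top -32.0 c 31.66 w 5.2 depth 38
top -30.0 c 31.75 w 5.2 depth 35
top -28.0 c 31.58 w 5.0 depth 34
top -26.0 c 31.78 w 5.0 depth 33[ WARN:0@3.149] global loadsave.cpp:1063 imwrite_ Unsupported depth image for selected encoder is fallbacked to CV_8U.
```

View pics/d.png

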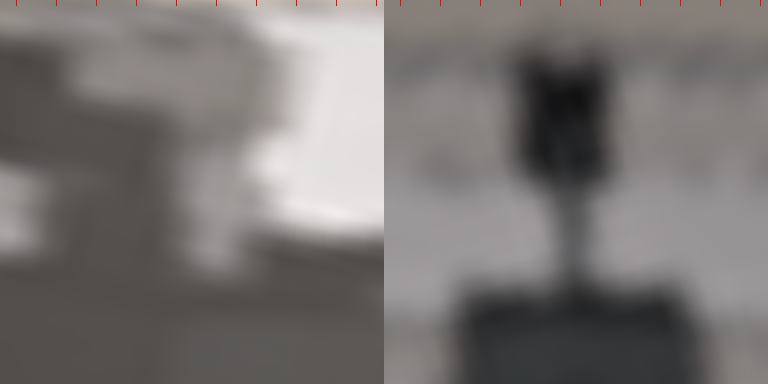

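The rectified views put the jaw fin within about 1 mm of the mark, possibly slightly past it. The arm's shadow spoils the contrast, so I'll move the arm away and measure the edges properly.

```bash
python3 -m handwheel '[[0,1,0,0],[0,1,0,0],[0,1,0,0],[0,1,0,0],[0,1,0,0],[0,1,0,0],[0,1,0,0],[0,1,0,0],[0,1,0,0],[0,1,0,0],[0,1,0,0]]'
cat > e.py <<'E'
from h import *
import sys
p=np.load("p.npy");s=8;xs=np.arange(-62,-12,1/s);ys=np.arange(0,60,1/s);v=[]
X,Y=np.meshgrid(xs,ys,indexing="ij")
def rect(n,c,img):
    P=proj(c,W(p,np.c_[X.ravel(),Y.ravel(),0*X.ravel()+36]*1e-3)).reshape(*X.shape,2).astype(np.float32)
    return cv2.remap(img,P[...,1],P[...,0],cv2.INTER_CUBIC).clip(0,255)
for n in("side","top"):
    cs=[vision.camera(n) for _ in range(4)];acc=np.mean([c["frame"] for c in cs],0).astype(np.float32)
    old=cv2.imread(f"pics/{n}0.png")[:,:,::-1].astype(np.float32)
    a,b=rect(n,cs[0],old),rect(n,cs[0],acc);np.save(f"pics/{n}_new.npy",b);np.save(f"pics/{n}_old.npy",a)
    v.append(np.hstack([a,b]))
    for nm,w in(("old",a),("new",b)):
        g=w.mean(2)
        for x in range(-46,-25,2):
            r=g[np.abs(xs-x)<.6].mean(0);T=(r.min()+np.percentile(r,80))/2
            k=np.where(np.diff((r<T).astype(int))!=0)[0]
            print(n,nm,x,"T%.0f"%T,[("-" if r[i+1]<T else "+")+"%.1f"%(ys[i]+(r[i]-T)/(r[i]-r[i+1])/s) for i in k])
o=np.vstack(v);cv2.imwrite("pics/e.png",cv2.resize(o,(768,600*768//960*1),interpolation=cv2.INTER_AREA).astype(np.uint8)[:,:,::-1])
E
python3 e.py
```

```text
time: 9.35
position: [0.3789, -0.406, 0.1768]
tool_rot: [0.989, -0.147, -0.001, -0.001]
ft_force: [0.7, 0.0, -0.6]
grip_width: 0.0002
grip_force: 0.0
side old -46 T150 ['+28.7']
side old -44 T148 ['+30.4']
side old -42 T152 ['+31.0']
side old -40 T152 ['-5.7', '+30.2']
side old -38 T155 ['-14.8', '+30.1']
side old -36 T178 ['+5.3', '-21.4', '+30.7']
side old -34 T157 ['+11.1']
side old -32 T154 ['+13.0']
side old -30 T155 ['+13.2', '-39.2']
side old -28 T155 ['+13.7', '-38.2']
side old -26 T141 ['+15.2', '-38.8']
side new -46 T155 ['+28.5']
side new -44 T153 ['+30.2']
side new -42 T158 ['+30.8']
side new -40 T159 ['-5.9', '+30.1']
side new -38 T160 ['-12.4', '+29.8']
side new -36 T161 ['-13.6', '+29.9']
side new -34 T163 ['-13.0', '+30.4']
side new -32 T158 ['-13.2', '+30.9']
side new -30 T152 ['-13.5', '+30.5', '-40.0']
side new -28 T118 ['-13.7', '+29.3', '-40.7']
side new -26 T99 ['+27.6', '-41.8']
top old -46 T108 ['-24.9', '+36.0']
top old -44 T113 ['-24.5', '+35.8']
top old -42 T112 ['-24.6', '+35.8']
top old -40 T111 ['-24.7', '+36.3']
top old -38 T115 ['-25.6', '+36.7']
top old -36 T136 ['-26.5', '+36.9']
top old -34 T158 ['-13.5', '+16.1', '-27.4', '+36.4']
top old -32 T162 ['-12.3', '+17.5', '-30.1', '+33.6']
top old -30 T156 ['-12.2', '+18.4']
top old -28 T152 ['-12.0', '+19.1']
top old -26 T144 ['-11.6', '+19.6']
top new -46 T110 ['-24.9', '+35.9']
top new -44 T115 ['-24.5', '+35.8']
top new -42 T113 ['-24.6', '+35.8']
top new -40 T112 ['-24.7', '+36.3']
top new -38 T115 ['-25.6', '+36.7']
top new -36 T130 ['-26.8', '+36.5']
top new -34 T141 ['-28.3', '+34.9']
top new -32 T149 ['-29.2', '+34.5']
top new -30 T155 ['-29.5', '+34.8']
top new -28 T155 ['-29.4', '+35.0']
top new -26 T145 ['-29.0', '+36.0']
```

View pics/e.png

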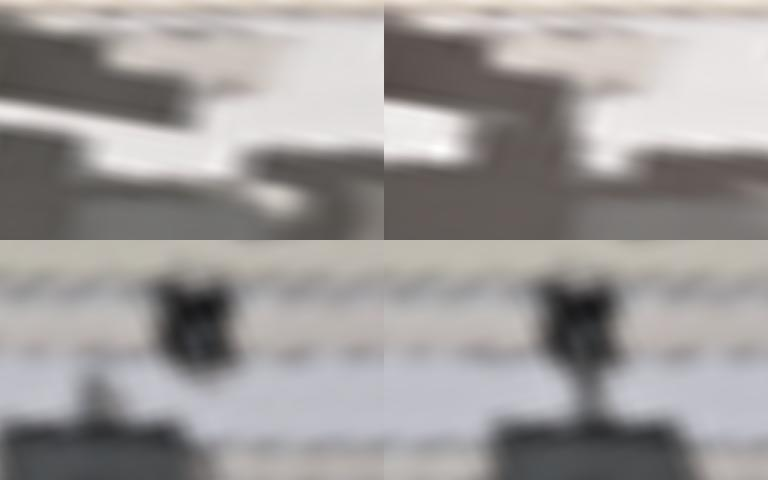

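```bash
python3 - <<'E'
import numpy as np
xs=np.arange(-62,-12,1/8);ys=np.arange(0,60,1/8)
g=np.load("pics/top_new.npy").mean(2)
print("y   ",list(range(22,42)))
for x in range(-52,-25,2):
    print(x,[int(g[np.ix_(abs(xs-x)<.6,abs(ys-y)<.3)].mean()) for y in range(22,42)])
for n in("old","new"):
    g=np.load(f"pics/top_{n}.npy").mean(2)
    for x in(-22,-18,-14):
        r=g[abs(xs-x)<.6].mean(0);k=np.where(np.diff((r<120).astype(int))!=0)[0];print(n,x,ys[k])
g=np.load("pics/side_new.npy").mean(2);print("side",list(range(24,38)))
for x in range(-46,-25,2): print(x,[int(g[np.ix_(abs(xs-x)<.6,abs(ys-y)<.3)].mean()) for y in range(24,38)])
E
```

```text
y    [22, 23, 24, 25, 26, 27, 28, 29, 30, 31, 32, 33, 34, 35, 36, 37, 38, 39, 40, 41]
-52 [142, 127, 111, 93, 81, 77, 84, 96, 104, 103, 99, 91, 89, 101, 117, 137, 148, 153, 160, 163]
-50 [151, 133, 114, 90, 68, 54, 49, 53, 57, 54, 51, 52, 56, 75, 102, 128, 152, 163, 171, 176]
-48 [168, 152, 128, 104, 74, 54, 39, 31, 31, 29, 25, 30, 44, 67, 102, 132, 159, 177, 182, 186]
-46 [176, 161, 133, 107, 79, 53, 40, 32, 32, 35, 34, 37, 54, 78, 111, 143, 164, 181, 187, 188]
-44 [176, 159, 132, 100, 75, 51, 42, 43, 45, 49, 52, 54, 65, 91, 121, 153, 170, 180, 187, 186]
-42 [178, 158, 133, 99, 70, 50, 43, 51, 58, 57, 54, 57, 64, 88, 118, 149, 171, 178, 183, 184]
-40 [166, 150, 128, 103, 76, 57, 47, 52, 62, 60, 51, 51, 58, 75, 104, 132, 157, 169, 172, 177]
-38 [163, 160, 145, 128, 105, 83, 69, 61, 64, 65, 57, 55, 62, 74, 97, 122, 145, 163, 171, 174]
-36 [180, 182, 176, 163, 147, 125, 107, 91, 80, 77, 73, 76, 89, 103, 118, 139, 158, 172, 181, 184]
-34 [194, 196, 196, 189, 182, 167, 146, 126, 104, 91, 88, 98, 120, 142, 154, 166, 179, 187, 192, 194]
-32 [197, 198, 200, 199, 197, 193, 176, 153, 129, 109
[... 634 characters left out ...]
6, 103, 116, 132, 149, 165, 175, 176, 172, 171, 173, 177]
-42 [91, 90, 92, 99, 113, 127, 143, 161, 174, 180, 185, 191, 196, 200]
-40 [89, 88, 92, 105, 120, 137, 157, 180, 196, 209, 220, 227, 227, 226]
-38 [89, 88, 94, 106, 120, 139, 164, 187, 205, 219, 231, 235, 233, 231]
-36 [90, 90, 96, 104, 116, 136, 164, 188, 209, 227, 236, 236, 233, 232]
-34 [91, 93, 96, 100, 110, 130, 153, 178, 202, 223, 233, 234, 234, 235]
-32 [91, 92, 92, 93, 103, 121, 140, 160, 184, 206, 221, 228, 229, 226]
-30 [91, 90, 88, 91, 105, 122, 141, 164, 189, 211, 225, 229, 222, 207]
-28 [92, 90, 89, 93, 102, 114, 130, 153, 179, 201, 217, 221, 213, 195]
-26 [92, 92, 92, 96, 101, 108, 117, 128, 140, 152, 162, 167, 166, 157]
```

Top view puts the jaw fin about 1.2 mm past the mark, and the side view about 0.5 mm, so I'll call it 0.8 mm past. I'll roll the rim back about 1.6 mm with a fresh touch.

```bash
python3 -m handwheel '[[0,-1,0,0],[0,-1,0,0],[0,-1,0,0],[0,-1,0,0],[0,-1,0,0],[0,-1,0,0],[0,-1,0,0],[0,-1,0,0],[0,-1,0,0],[0,-1,0,0],[0,-1,0,0]]' >/dev/null
python3 -m handwheel '[[0,-0.12,0,0],[0,-0.24,0,0],[0,-0.36,0,0],[0,-0.48,0,0],[0,-0.58,0.05,0],[0,-0.58,0.15,0],[0,-0.58,0.25,0],[0,-0.58,0.25,0],[0,-0.58,0.28,0],[0,-0.58,0.28,0],[0,-0.58,0.28,0]]'; python3 g.py
```

```text
time: 11.58
position: [0.5182, 0.0438, 0.094]
tool_rot: [0.989, -0.149, 0.001, -0.0]
ft_force: [-0.1, -0.6, 0.3]
grip_width: 0.0003
grip_force: 0.0
t 11.5833 fix xy mm rel wheel [0.3 0.8] tip z 0.08601912067239639 F [-0.11 -0.64  0.27] grip 0.0003454066707424232
tool x yaw vs fix deg -0.008999879539711486 tilt [ 1.64818300e-03 -2.42368710e-04 -9.99998612e-01]
row to 9mm behind wheel, tip z .09: [-0.0009  0.0326 -0.0133]
```

```bash
python3 -m handwheel '[[0,0,0.014,0],[0,0,0.02,0],[0,0,0.022,0],[0,0,0.022,0],[0,0,0.022,0]]' >/dev/null; python3 g.py | head -1
python3 -m handwheel '[[0,0.0025,0,0],[0,0.0055,0,0],[0,0.0055,0,0],[0,0.0055,0,0],[0,0.0055,0,0]]' >/dev/null; python3 g.py|head -1
python3 -m handwheel '[[0,0,-0.05,0],[0,0.05,-0.1,0],[0,0.18,-0.2,0],[0,0.3,-0.3,0],[0,0.4,-0.3,0],[0,0.5,-0.3,0],[0,0.6,-0.3,0],[0,0.7,-0.3,0],[0,0.8,-0.3,0],[0,0.9,-0.3,0],[0,1,-0.3,0],[0,1,-0.3,0]]' >/dev/null
python3 -m handwheel '[[0,0.6,0,0],[0,0.6,0,0],[0,0.6,0,0],[0,0.6,0,0],[0,0.6,0,0],[0,0.6,0,0],[0,0.6,0,0]]'
python3 e.py | grep new
python3 - <<'E'
import numpy as np
xs=np.arange(-62,-12,1/8);ys=np.arange(0,60,1/8);g=np.load("pics/top_new.npy").mean(2)
for x in range(-42,-25,2): print(x,[int(g[np.ix_(abs(xs-x)<.6,abs(ys-y)<.3)].mean()) for y in range(26,38)])
E
```

```text
t 12.0 fix xy mm rel wheel [0.2 1.6] tip z 0.08025258201762395 F [-0.82 -0.2   7.14] grip 0.00021491609454372392
t 12.4167 fix xy mm rel wheel [0.2 0.4] tip z 0.08026792635776625 F [-0.07  1.14  6.31] grip 0.0005741606828936034
time: 14.0
position: [0.3763, -0.4151, 0.1766]
tool_rot: [0.989, -0.148, -0.0, -0.001]
ft_force: [0.2, 0.6, 0.2]
grip_width: 0.0003
grip_force: 0.0
side new -46 T155 ['+28.5']
side new -44 T153 ['+30.3']
side new -42 T158 ['+30.8']
side new -40 T159 ['-5.9', '+30.0']
side new -38 T163 ['-12.2', '+30.0']
side new -36 T168 ['-12.7', '+30.2']
side new -34 T164 ['-12.6', '+30.1']
side new -32 T159 ['-12.6', '+30.4']
side new -30 T153 ['-13.0', '+30.3', '-40.0']
side new -28 T118 ['-13.4', '+28.8', '-40.7']
side new -26 T100 ['+27.8', '-41.8']
top new -46 T109 ['-24.9', '+35.9']
top new -44 T115 ['-24.5', '+35.8']
top new -42 T113 ['-24.6', '+35.8']
top new -40 T112 ['-24.7', '+36.3']
top new -38 T115 ['-25.6', '+36.7']
top new -36 T130 ['-26.8', '+36.6']
top new -34 T143 ['-28.2', '+35.0']
top new -32 T151 ['-29.1', '+34.5']
top new -30 T154 ['-29.4', '+34.7']
top new -28 T152 ['-29.3', '+35.0']
top new -26 T143 ['-28.9', '+35.9']
-42 [70, 50, 43, 52, 59, 57, 55, 57, 64, 88, 118, 149]
-40 [76, 57, 47, 52, 62, 60, 51, 51, 57, 74, 104, 131]
-38 [105, 83, 69, 61, 64, 65, 57, 55, 61, 73, 96, 122]
-36 [147, 125, 107, 91, 80, 77, 74, 77, 90, 103, 118, 139]
-34 [182, 167, 146, 125, 104, 93, 92, 102, 122, 143, 155, 166]
-32 [196, 193, 176, 152, 127, 110, 107, 117, 138, 163, 181, 187]
-30 [200, 197, 187, 164, 139, 118, 111, 118, 137, 161, 184, 194]
-28 [198, 190, 180, 159, 134, 115, 108, 114, 131, 152, 171, 187]
-26 [175, 169, 157, 139, 117, 98, 90, 93, 106, 127, 145, 162]
```

The side view now shows +0.2 mm and the top view about +0.5 mm. One more small nudge back of about 0.7 mm of rim.

```bash
python3 -m handwheel '[[0,-0.8,0,0],[0,-0.8,0,0],[0,-0.8,0,0],[0,-0.8,0,0],[0,-0.8,0,0],[0,-0.8,0,0],[0,-0.8,0,0],[0,-0.8,0,0],[0,-0.8,0,0]]' >/dev/null
python3 -m handwheel '[[0,-0.12,0,0],[0,-0.24,0,0],[0,-0.36,0,0],[0,-0.48,0,0],[0,-0.6,0,0],[0,-0.72,0,0],[0,-0.8,0.05,0],[0,-0.8,0.15,0],[0,-0.8,0.25,0],[0,-0.8,0.28,0],[0,-0.8,0.28,0],[0,-0.8,0.28,0]]' >/dev/null; python3 g.py|head -1
python3 -m handwheel '[[0,0,0.014,0],[0,0,0.018,0],[0,0,0.02,0],[0,0,0.02,0],[0,0,0.02,0]]' >/dev/null; python3 g.py | head -1
python3 -m handwheel '[[0,0.002,0,0],[0,0.004,0,0],[0,0.004,0,0],[0,0.004,0,0],[0,0.004,0,0]]' >/dev/null; python3 g.py|head -1
python3 -m handwheel '[[0,0,-0.05,0],[0,0.05,-0.1,0],[0,0.18,-0.2,0],[0,0.3,-0.3,0],[0,0.4,-0.3,0],[0,0.5,-0.3,0],[0,0.6,-0.3,0],[0,0.7,-0.3,0],[0,0.8,-0.3,0],[0,0.9,-0.3,0],[0,1,-0.3,0],[0,1,-0.3,0]]' >/dev/null
python3 -m handwheel '[[0,0.6,0,0],[0,0.6,0,0],[0,0.6,0,0],[0,0.6,0,0],[0,0.6,0,0],[0,0.6,0,0],[0,0.6,0,0]]'
python3 e.py | grep -E "new -(40|38|36|34|32|30|28)"
```

```text
t 16.15 fix xy mm rel wheel [-0.1 -1. ] tip z 0.08456118132833035 F [0.4  0.32 0.2 ] grip 0.000628318753239766
t 16.5667 fix xy mm rel wheel [ 0.5 -0.2] tip z 0.08028480292581491 F [-0.24 -1.87  6.48] grip 0.00037168670346321897
t 16.9833 fix xy mm rel wheel [ 0.5 -0.8] tip z 0.08025843972039026 F [0.02 0.74 6.06] grip 0.0004676080442378164
time: 18.57
position: [0.3759, -0.4163, 0.1766]
tool_rot: [0.989, -0.149, -0.0, -0.001]
ft_force: [-0.3, 0.1, -0.8]
grip_width: 0.0003
grip_force: 0.0
side new -40 T159 ['-5.9', '+30.0']
side new -38 T163 ['-12.2', '+30.0']
side new -36 T168 ['-12.7', '+29.6']
side new -34 T164 ['-11.8', '+29.6']
side new -32 T159 ['-12.2', '+29.9']
side new -30 T153 ['-13.0', '+29.9', '-40.0']
side new -28 T118 ['-13.4', '+28.7', '-40.7']
top new -40 T112 ['-24.7', '+36.3']
top new -38 T115 ['-25.6', '+36.7']
top new -36 T130 ['-26.8', '+36.6']
top new -34 T143 ['-28.1', '+34.9']
top new -32 T149 ['-28.8', '+34.4']
top new -30 T151 ['-29.0', '+34.6']
top new -28 T150 ['-29.1', '+34.9']
```

View pics/e.png

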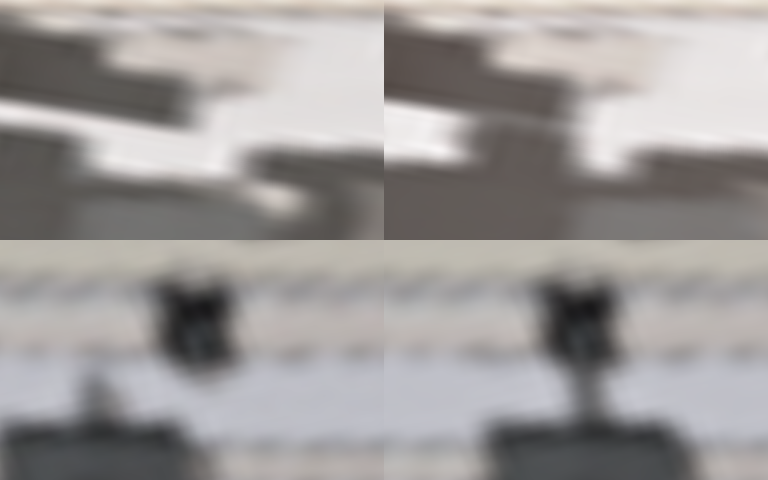

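The two fins now form one straight line in both views: far edges in the side view are at 29.8 mm (jaw) and 30.0 mm (mark), and top view agrees within its noise. The arm is clear, so I'm handing in.

```bash
python3 -c "
from rig import job
print(job.hand_in())"
```

```text
the job is handed in; nothing more can be done
None
```

I rolled the wheel with two closing strokes and two small roll-backs and handed the job in: the index fin stands in line with the mark fin, to about half a millimetre as measured in the camera images, and the arm is clear of everything.

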